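# Press a tier foot's plug home in the locking clamp and release it

## Task

Slide the grey tier foot with the proud steel plug along the locking clamp's channel until it is fully home against the stop, then push the clamp's long handle down until it snaps over centre, so that the clamp (not the gripper) presses the plug flush, and let go to see that it holds by itself. Then flick the short release lever so that the clamp springs open, and leave the foot against the stop with its plug home. Feel your way, never pushing clamp or foot harder than 35 N (the handle locks higher or lower from time to time), and leave the other things alone.

Things in the scene. Friction and masses are not known exactly. Their poses are not given: they have to be found in the camera images.
- clamp: Steel locking clamp fixed to the shelf. Origin on the shelf under the jaw's pivot (z = 75 mm, between cheeks 40 x 40 mm, 90 mm high). Axes: x towards the jaw's end (the handle lies to -x), y along the foot's channel, outwards from the stop (the foot is fed to -y), z up. The handle's pivot is at x = -28, z = 36 mm. Base under handle and lever 12 mm high, 50 mm wide, from x = -150 mm.
- stop (a point): Face of the stop, with the clamp's axes, on the channel's centre line (clamp frame 70, -40.5, 30 mm). The stop is 52 mm wide, top at z = 36 mm. The channel is in a grey plastic nest: floor at z = 20 mm, side walls 39.4 mm apart, tops at z = 28 mm, reaching 155 mm out from the stop.
- foot: Loose grey plastic foot, 36 x 100 x 34 mm (x, y, z), about 0.15 kg, in the channel (1.7 mm play each side), 20 to 50 mm short of the stop. Origin at the centre of its underside; +y along it, away from the stop. A steel plug (head 22 mm across, 6 mm thick) sits in its top, 10 mm from its centre towards the stop: right under the jaw pad when the foot is home. Slides with about 1 N.
- foot_inner_end (a point): Middle of the foot's end face that meets the stop (foot frame y -50, z 17 mm).
- foot_outer_end (a point): Middle of the foot's other end face, the one to push on (foot frame y +50, z 17 mm).
- plug (a joint): How far the plug still stands proud of its home position, m: 0 is home (underside of the head on the foot's top), 0.006 to 0.009 at the start. It is a stiff press fit that takes about 10 N to move, and it stays where it is left. Only the clamp may press it.
- handle: Long handle: bar 20 mm wide, 10 mm thick, with a black rubber grip 24 x 14 mm. Origin on the handle's pivot; the bar runs along its own -x, its mid plane 30 mm above the pivot, the grip 69 to 131 mm from it. Open it stands 38 to 59 degrees up; push it down 0.79 to 0.91 rad to close. A hidden adjuster lets it lock up to 0.12 rad above or below level, at a rigid stop 0.06 rad past dead centre.
- handle_end (a point): Middle of the top of the handle's outer end (handle frame -131, 0, 37 mm). Pushed down 100 mm from the pivot the handle takes some 4 to 10 N, which falls to nothing past dead centre, where it snaps to its stop by itself; then it meets hard. Let go before dead centre it rises again; locked, it stays, its end 55 to 90 mm above the shelf.
- jaw: Jaw arm, steel, opposite the handle and driven by it through a link; under its end, 70 mm from its pivot, a spring-loaded rubber pad 19 mm across, which presses the plug with about 30 N when locked. Origin on its pivot; runs along its own +x. Open, the pad hangs at least 8 mm above the proud plug.
- release_pad (a point): Middle of the top of the release lever's thumb pad (26 mm long, 24 mm wide, 6 mm thick), beyond the handle's end and a little lower than the locked handle (clamp frame -189, 0, 55 mm at rest). Press it straight down about 20 mm (28 mm at most) with 1 to 8 N: its nose lifts the locked handle back over centre and the handle springs up by itself.
- release (a joint): Angle of the release lever, rad: 0 at rest (light return spring), growing as its thumb pad is pressed down, to the end of its travel at 0.48. The locked clamp springs open at about 0.2; it takes 1 to 8 N on the pad.
- spare_foot: A second grey foot without a plug, 36 x 100 x 34 mm, lying beside the clamp: leave alone. Origin under its centre.
- jar_opener: Black silicone cone jar opener, 72 mm across, 22 mm high: leave alone. Origin under its centre.
- caddy: Copper-toned round tea caddy, 70 mm across, 104 mm high: leave alone. Origin under its centre.
- grinder: Glass pepper grinder with a steel top, 52 mm across, 124 mm high: leave alone. Origin under its centre.
- jar: Amber glass storage jar, 64 mm across, 85 mm high: leave alone. Origin under its centre.
Not all that is in view belongs to the job. Leave any blue or pink look-alike of the foot alone.

How it is judged:
By the outcome, as a careful person would: the job done as asked, in the order asked, and still so for the second after the job is handed in, with the robot touching nothing.
It also fails if it takes over 59 s, if anything falls off the work surface, if the arm or the gripper's body presses on something with over 40 N, if the wrist force passes 120 N, or if a joint passes its speed limit or range.

## Robot

A 6-joint arm with a two-finger parallel gripper is mounted at the origin on the work surface. World frame = base frame: x ahead of the robot, y to its left, z up, the work surface at z = 0. Lengths are in m, angles in rad, forces in N, time in s.
With the tool pointing down it reaches from about 0.225 to 0.875 m from the base axis. Payload 3.4 kg.
Tool frame: the origin (TCP) lies between the finger pads; the fingertips stand 19 mm ahead of it and the grasp point (between the pads) is the TCP (robot.tip_extent is the z of the fingertips in the tool frame, in m); z points along the fingers, y is the line along which they close (so a half turn about z gives the same grasp; the last joint's range is limited). The gripper opens to 85 mm and grips with 20 to 120 N. Pads are 22 mm wide; open, the fingers measure 114 mm over their backs; the gripper's body (76 mm by 85 mm) begins 54 mm behind the grasp point. The pads swing forward as they close: fully open they stand 13 mm farther back than shut.
Start: joints at [-1.24, 0.276, 1.505, -0, 1.361, -0.121], TCP at [0.251, -0.517, 0.25] pointing down, gripper open.
Joint ranges: [-2.89, 2.89], [-0.75, 2.08], [0.22, 2.7], [-1.18, 4.32], [0.11, 2.71], [-2.7, 2.7]. Speed limits (rad/s): [2.57, 2.57, 3.14, 3.14, 3.14, 3.14].

## Interface

Orientations are given as a rotation vector (axis times angle).
In Python, from bench import robot, read_camera, workorder, search_frame, tip_of gives the robot as it stands.
- The arm moves only by the shell command python3 -m jog 'ROWS' [FORCE]. ROWS is JSON, a list that holds one entry, the list of rows, each a list of 7 numbers: the opening, from 0 (shut) to 1 (fully open), then the shift along the world's x, y, z in cm, then the turn, a rotation vector about the world's x, y, z in degrees. In form: [[[claw, x, y, z, ax, ay, az], ...]]. A call has 1 to 5 rows; each row shifts and turns the commanded pose from where the row before left it; what a row does not reach is not made up. A row lasts 1/10 s, in which the tool goes at most 50 mm and 8.59 degrees, less where a joint would pass 70% of its speed; a pose out of reach is approached as far as the arm can. A call is refused whole if a number of a shift passes 5 or a number of a turn 8.59, either way. A call with a gripper value outside its range is refused whole. The fingers move at their own pace and stop on an object; FORCE is the grip in N (left out, the last holds). Time passes only in rows, so rows that do not move let the fingers close. It gives the time, the measured TCP pose, the force, the opening and the grip force at its end, in the units of the state.
- robot.get_state(): the state, without advancing time (a new reading comes with each control period).
- read_camera(name): name is "side" or "top" or "wrist"; returns a dict with "pixels" (384x512x3 uint8, red, green, blue), "z_map" (384x512 float32, m along the optical axis (not along the pixel's ray), 0 where there is no reading), "K" (3x3 intrinsics, pixels), "world_to_cam" (4x4, takes a point from world to camera coordinates); the wrist camera has in their place "hand_eye" (4x4, takes a point from camera to tool coordinates, whose origin is the TCP and whose axes are the flange's). Camera axes: x right, y down, z forward; pixel columns grow to the right and rows downward; lengths in m; the calibration is good to about 2 mm. A picture is of the moment at which its call begins: read the wrist's pose just before it.
- workorder.hand_in(): hands the job in; it is judged then, once.
Trained networks look in a picture, given as the dict that the camera call returned (one of the last four; its "shot" number tells which), for a name from the list of things; names that differ only in an ending like _2 or _b are one class to them, and where a whole thing is asked for, a point or a joint stands for the part that bears it (a point fixed in the world has none). Each returns a list of dicts, best first, with "score" (0 to 1); they miss things now and then, are a little off and sometimes report something else, mostly with a low value. They report only what shows in the picture. A call takes as long as a camera call. They do not tell look-alikes from the thing itself.
- search_frame(picture, query): "rect" ([left, top, right, bottom] in pixels, round what is visible of it).
- tip_of(picture, query): "uv" ([column, row] in pixels: a listed point, or the origin of a listed thing).
The state is a dict: "t": time; "joints": joint angles; "joint_velocities": joint speeds; "effort": joint torques, N m; "eef_pos": TCP position; "orientation": TCP orientation; "contact_force": force on the tool from outside, world axes, zero at the start; "moment": the same for the moment, N m; "gripper_width": finger opening in m; "grasp_force": force on a finger pad.
Only numpy, scipy, OpenCV 4.12 (cv2) and the standard library are available. Lean on these libraries where they do the work, as an engineer would, in place of code of your own. Each camera call takes 0.05 s, during which the arm holds its last target. There are 200 camera calls.

## Working session

There is one attempt and no reset: what is moved stays moved. The work goes in short steps, Python scripts to look and compute and a shell command to move; the robot and the scene stay as the last step left them, time stands still between calls to the robot, and variables do not carry over. Pictures are saved under pics/ and viewed, at most 10 in all, crops included, and the job is handed in when it is done.

```bash
mkdir -p pics; cat > h.py <<'E'
import numpy as np, cv2
from bench import robot, read_camera, workorder, search_frame, tip_of
from scipy.spatial.transform import Rotation as R
def shot(n):
    s=robot.get_state(); p=read_camera(n)
    if 'world_to_cam' in p: c2w=np.linalg.inv(p['world_to_cam'])
    else:
        T=np.eye(4);T[:3,:3]=R.from_rotvec(s['orientation']).as_matrix();T[:3,3]=s['eef_pos'];c2w=T@p['hand_eye']
    p['c2w']=c2w; return p
def ray(p,uv):
    d=np.linalg.inv(p['K'])@[uv[0],uv[1],1]; return p['c2w'][:3,3],p['c2w'][:3,:3]@d
def at(p,uv):
    u,v=int(round(uv[0])),int(round(uv[1])); z=p['z_map'][max(v-1,0):v+2,max(u-1,0):u+2]; z=np.median(z[z>0]) if (z>0).any() else 0
    o,d=ray(p,uv); return o+d*z
def atz(p,uv,z):
    o,d=ray(p,uv); return o+d*(z-o[2])/d[2]
def save(p,f): cv2.imwrite('pics/'+f,p['pixels'][:,:,::-1])
E
python3 - <<'E'
from h import *
np.set_printoptions(precision=3,suppress=True)
ims=[]
for n in ['side','top']:
    p=shot(n); ims.append(p['pixels'].copy())
    for q in ['clamp','stop','foot','foot_inner_end','foot_outer_end','handle','handle_end','jaw','release_pad','plug','spare_foot']:
        r=tip_of(p,q)[:3] if q!='plug' else []
        for x in r: print(n,q,round(x['score'],2),np.round(x['uv']),at(p,x['uv']))
        if q in('foot','plug','clamp'): print('  rect',[(round(x['score'],2),np.round(x['rect'])) for x in search_frame(p,q)[:3]])
cv2.imwrite('pics/a.png',np.vstack(ims)[:,:,::-1][:, :])
for i,m in enumerate(ims): cv2.imwrite(f'pics/a{i}.png',cv2.resize(m[:,:,::-1],(800,600)))
print(robot.get_state())
E
```

```text
side clamp 0.73 [288. 248.] [ 0.601 -0.055  0.044]
  rect [(0.78, array([232., 193., 335., 308.]))]
side stop 0.95 [293. 217.] [ 0.622 -0.008  0.094]
side foot 0.81 [201. 203.] [0.419 0.14  0.033]
side foot 0.8 [174. 245.] [0.344 0.015 0.029]
side foot 0.62 [261. 225.] [0.555 0.026 0.045]
  rect [(0.64, array([151., 226., 197., 260.])), (0.59, array([185., 188., 215., 216.]))]
side foot_inner_end 0.76 [192. 246.] [0.386 0.011 0.021]
side foot_inner_end 0.67 [280. 222.] [ 0.593 -0.007  0.083]
side foot_inner_end 0.64 [209. 207.] [0.438 0.127 0.03 ]
side foot_outer_end 0.87 [240. 228.] [0.508 0.048 0.018]
side foot_outer_end 0.74 [185. 194.] [0.379 0.185 0.033]
side foot_outer_end 0.65 [158. 235.] [0.31  0.049 0.033]
side handle 0.67 [294. 245.] [ 0.617 -0.046  0.04 ]
side handle 0.64 [297. 216.] [0.653 0.046 0.037]
side handle 0.35 [262. 223.] [0.557 0.027 0.05 ]
side handle_end 0.64 [308. 233.] [ 0.62  -0.111  0.152]
side jaw 0.75 [288. 228.] [ 0.604 -0.03   0.083]
side jaw 0.41 [241. 227.] [0.508 0.046 0.025]
side release_pad 0.69 [326. 299.] [ 0.64  -0.204  0.056]
  rect [(0.44, ar
[... 1187 characters left out ...]
p release_pad 0.54 [336. 158.] [ 0.635 -0.204  0.055]
  rect [(0.48, array([241., 182., 247., 188.])), (0.42, array([196., 236., 205., 242.])), (0.4, array([240., 261., 249., 272.]))]
top spare_foot 0.86 [278. 127.] [ 0.723 -0.051  0.034]
{'t': 1.4, 'joints': array([-1.24 ,  0.276,  1.505, -0.   ,  1.361, -0.121]), 'joint_velocities': array([0.   , 0.002, 0.002, 0.   , 0.003, 0.   ]), 'effort': array([ -0.   , -41.666, -24.609,  -0.   ,   0.   ,  -0.   ]), 'eef_pos': array([ 0.251, -0.517,  0.25 ]), 'orientation': array([ 3.062,  0.704, -0.   ]), 'contact_force': array([ 0.726, -0.205,  0.211]), 'moment': array([0.022, 0.021, 0.03 ]), 'grasp_force': 0.0, 'gripper_width': 0.08542925550724999}
```

View pics/a1.png

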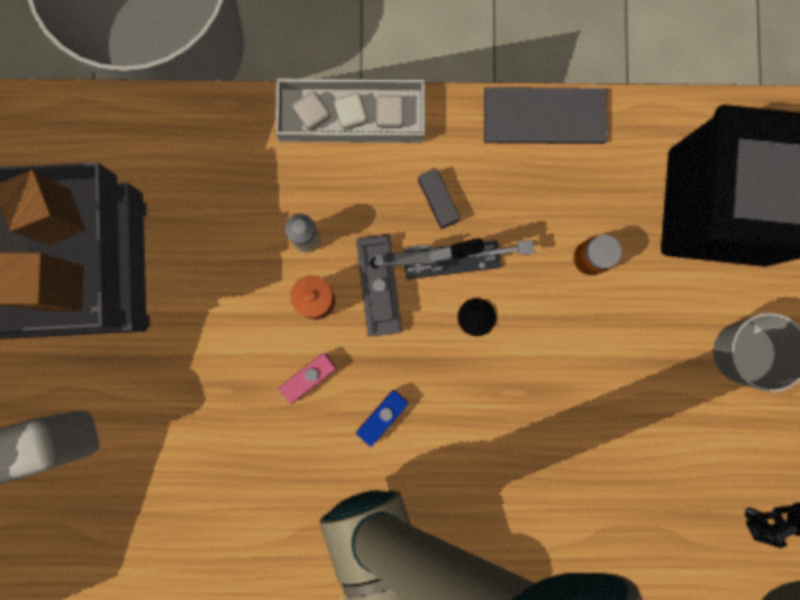

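View pics/a0.png

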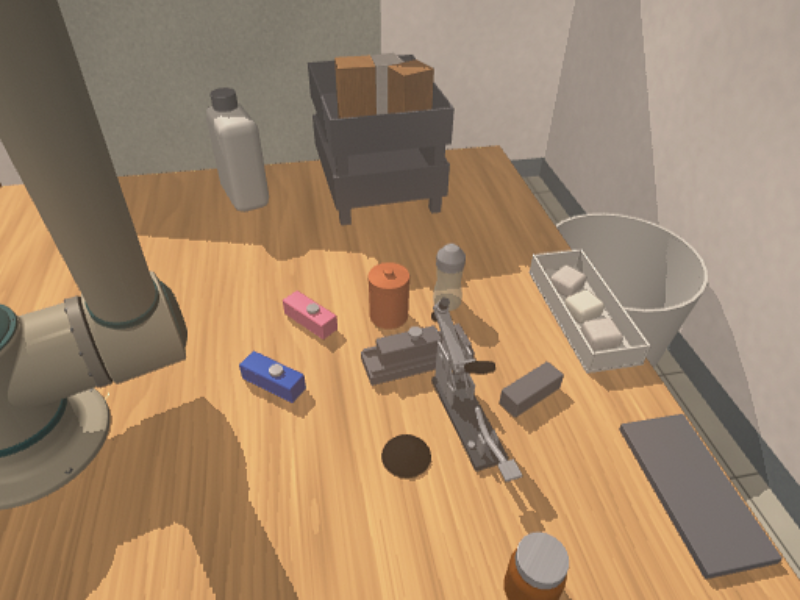

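Candidates for the foot, in pixels of the 512-wide top image:
- grey foot in the nest with the plug, (244,187): chosen, since it is grey, has a plug and sits in the channel
- pink look-alike, (199,243)
- blue look-alike, (246,266)
- grey spare foot without a plug, (278,127)

The side view agrees, with the clamp at (288,248) and its lever pad at (326,299). Next I travel high to a spot above the nest's outer end and check with the wrist camera.

```bash
python3 -m jog '[[[0,1.7,4.6,0,0,0,-1.73],[0,1.7,4.6,0,0,0,-1.73],[0,1.7,4.6,0,0,0,-1.73],[0,1.7,4.6,0,0,0,-1.73],[0,1.7,4.6,0,0,0,-1.73]]]' 30
python3 -m jog '[[[0,1.7,4.6,0,0,0,-1.73],[0,1.7,4.6,0,0,0,-1.73],[0,1.7,4.6,0,0,0,-1.73],[0,1.7,4.6,0,0,0,-1.73],[0,1.7,4.6,0,0,0,-1.73]]]'
python3 -m jog '[[[0,1.7,4.6,0,0,0,0],[0,1.7,4.6,0,0,0,0],[0,0,0,0,0,0,0],[0,0,0,0,0,0,0]]]'
python3 - <<'E'
from h import *
np.set_printoptions(precision=4,suppress=True)
p=shot('wrist')
for q in ['foot','stop','foot_outer_end','foot_inner_end','jaw','clamp','handle_end']:
    for x in tip_of(p,q)[:2]: print(q,round(x['score'],2),np.round(x['uv']),at(p,x['uv']))
cv2.imwrite('pics/b.png',cv2.resize(p['pixels'][:,:,::-1],(800,600)))
E
```

```text
t: 1.9
eef_pos: [0.3363, -0.2856, 0.2505]
orientation: [3.106, 0.467, 0.001]
contact_force: [1.0, -0.3, -0.6]
gripper_width: 0.0124
grasp_force: 0.0
t: 2.4
eef_pos: [0.4214, -0.0555, 0.2507]
orientation: [3.132, 0.233, 0.002]
contact_force: [1.0, -1.3, -0.2]
gripper_width: 0.0002
grasp_force: 0.0
t: 2.8
eef_pos: [0.455, 0.0356, 0.2502]
orientation: [3.132, 0.241, -0.001]
contact_force: [0.1, -0.6, -0.4]
gripper_width: 0.0001
grasp_force: 0.0
foot 0.74 [139. 177.] [0.4234 0.1594 0.0399]
foot 0.69 [235. 239.] [0.3629 0.0464 0.0318]
foot_outer_end 0.92 [210. 271.] [0.3168 0.0708 0.0338]
foot_outer_end 0.85 [262. 112.] [0.5122 0.039  0.0539]
foot_inner_end 0.92 [270. 222.] [0.3799 0.0069 0.0083]
foot_inner_end 0.85 [175. 159.] [0.4409 0.1298 0.0053]
jaw 0.8 [348.   2.] [ 0.6066 -0.0126  0.0945]
```

View pics/b.png

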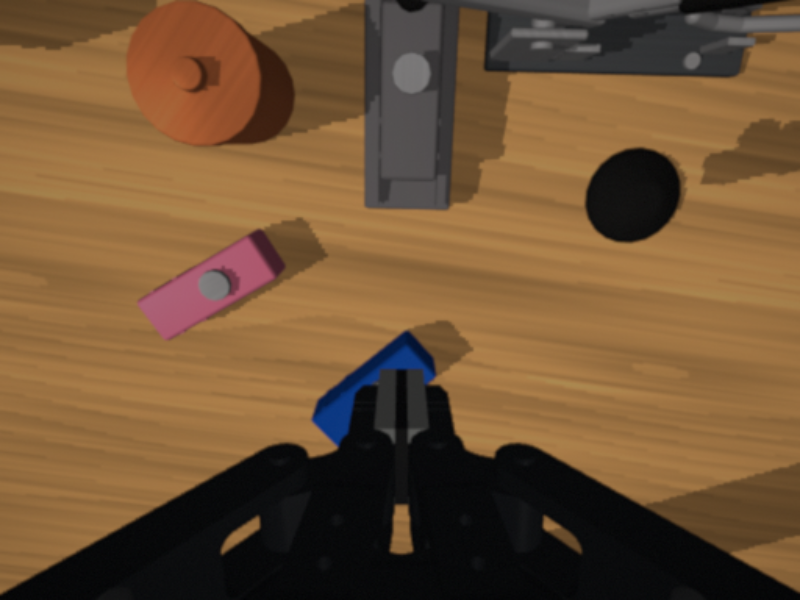

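The picture shows the chosen grey foot with its round steel plug at (411,73) in the nest. The pink look-alike is at (212,285) and the blue one under the gripper, both well apart. Descending behind the foot's outer end.

```bash
python3 -m jog '[[[0,0.6,0,-4.9,0,0,0],[0,0.6,0,-4.9,0,0,0],[0,0.5,0,-4.9,0,0,0],[0,0.4,-0.1,-4.6,0,0,0],[0,0,0,0,0,0,0]]]'
python3 -m jog '[[[0,0.5,0.08,0,0,0,0],[0,0.5,0.08,0,0,0,0],[0,0.5,0.08,0,0,0,0],[0,0.5,0.08,0,0,0,0],[0,0.5,0.08,0,0,0,0]]]'
python3 -m jog '[[[0,0.5,0.08,0,0,0,0],[0,0.4,0.06,0,0,0,0],[0,0.4,0.06,0,0,0,0],[0,0,0,0,0,0,0]]]'
```

```text
t: 3.7
eef_pos: [0.4718, 0.0333, 0.0526]
orientation: [-3.131, -0.233, 0.019]
contact_force: [-1.3, -0.2, 0.2]
gripper_width: -0.0002
grasp_force: 0.0
t: 4.2
eef_pos: [0.5015, 0.0377, 0.0585]
orientation: [3.132, 0.236, 0.002]
contact_force: [-1.7, -1.0, 1.2]
gripper_width: -0.0002
grasp_force: 1.0
t: 4.6
eef_pos: [0.515, 0.0398, 0.0572]
orientation: [3.133, 0.235, 0.002]
contact_force: [0.2, -0.0, 0.1]
gripper_width: -0.0001
grasp_force: 0.0
```

```bash
python3 -m jog '[[[0,0.3,0.045,0,0,0,0],[0,0.3,0.045,0,0,0,0],[0,0,0,0,0,0,0]]]'
for i in 1 2 ; do python3 -m jog '[[[0,0.2,0.03,0,0,0,0],[0,0,0,0,0,0,0]]]' | grep -E 'pos|contact'; done
```

```text
t: 4.9
eef_pos: [0.5208, 0.0406, 0.0573]
orientation: [3.133, 0.235, 0.002]
contact_force: [-0.2, 0.0, -0.3]
gripper_width: -0.0001
grasp_force: 0.0
eef_pos: [0.5223, 0.0409, 0.0573]
contact_force: [-0.7, -0.9, -0.2]
eef_pos: [0.5244, 0.0412, 0.0573]
contact_force: [-0.7, -0.5, -0.3]
```

```bash
python3 -m jog '[[[0,0.2,0.03,0,0,0,0],[0,0,0,0,0,0,0]]]' | grep -E 'pos|contact'
python3 -m jog '[[[0,0.15,0.02,0,0,0,0],[0,0,0,0,0,0,0]]]' | grep -E 'pos|contact'
python3 - <<'E'
from h import *
np.set_printoptions(precision=4,suppress=True)
p=shot('wrist'); save(p,'c.png')
for q in ['foot_outer_end','foot','jaw']:
    for x in tip_of(p,q)[:2]: print(q,round(x['score'],2),np.round(x['uv']),at(p,x['uv']))
E
```

```text
eef_pos: [0.5265, 0.0415, 0.0573]
contact_force: [-0.6, -0.4, -0.2]
eef_pos: [0.5278, 0.0417, 0.0573]
contact_force: [-0.4, -0.5, -0.4]
foot_outer_end 0.6 [254. 230.] [0.5466 0.0454 0.054 ]
foot 0.66 [ 50. 347.] [0.4478 0.1488 0.0336]
foot 0.55 [255. 123.] [0.5952 0.0521 0.0929]
jaw 0.81 [479.  98.] [0.6033 0.053  0.181 ]
```

View pics/c.png

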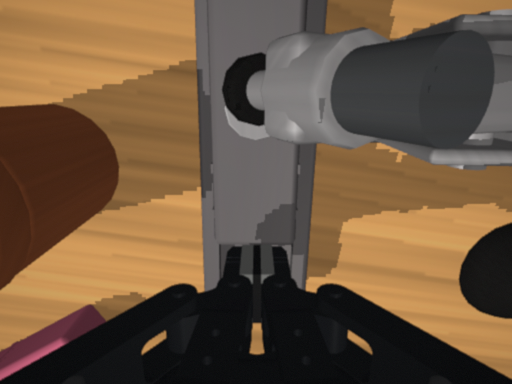

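The picture shows the fingertips at the foot's outer edge (253,243) and the plug nearly under the jaw pad (246,90). I continue in small steps until I feel the stop.

```bash
for i in 1; do python3 -m jog '[[[0,0.2,0.03,0,0,0,0],[0,0,0,0,0,0,0]]]' | grep -E 'pos|contact'
python3 -m jog '[[[0,0.2,0.03,0,0,0,0],[0,0,0,0,0,0,0]]]' | grep -E 'pos|contact'
python3 -m jog '[[[0,0.15,0.02,0,0,0,0],[0,0,0,0,0,0,0]]]' | grep -E 'pos|contact'; done
```

```text
eef_pos: [0.5299, 0.042, 0.0573]
contact_force: [-1.0, -1.0, 0.6]
eef_pos: [0.532, 0.0423, 0.0573]
contact_force: [-1.4, -0.6, -1.0]
eef_pos: [0.5333, 0.0425, 0.0573]
contact_force: [-0.9, -1.3, 0.5]
```

```bash
python3 -m jog '[[[0,0.15,0.02,0,0,0,0],[0,0,0,0,0,0,0]]]' | grep -E 'pos|contact'
python3 -m jog '[[[0,0.15,0.02,0,0,0,0],[0,0,0,0,0,0,0]]]' | grep -E 'pos|contact'
python3 - <<'E'
from h import *
np.set_printoptions(precision=4,suppress=True)
p=shot('wrist'); save(p,'d.png')
for q in ['foot_outer_end','foot']:
    for x in tip_of(p,q)[:2]: print(q,round(x['score'],2),np.round(x['uv']),at(p,x['uv']))
g=cv2.cvtColor(p['pixels'],cv2.COLOR_RGB2GRAY)
print(g[225:262,230],g[225:262,278]); 
for v in range(225,260,3): print(v,at(p,(222,v)),at(p,(285,v)))
E
```

```text
eef_pos: [0.5341, 0.0426, 0.0573]
contact_force: [-2.5, -0.4, 1.7]
eef_pos: [0.5341, 0.0427, 0.0571]
contact_force: [-4.9, -0.7, 4.0]
foot_outer_end 0.58 [254. 229.] [0.5533 0.0463 0.0542]
foot 0.68 [ 51. 353.] [0.5377 0.097  0.1142]
[107 107 107 108 108 107 108 107 108 108 108 108 108 107 107 107 106 102
  97  91  78  73  65  47  25  17  15  14  17  15  16  19  27  20  15  18
  24] [77 77 76 77 76 77 77 76 77 77 77 78 77 77 77 78 77 75 70 71 75 53 24 15
 15 15 14 15 16 15 14 17 22 19 14 16 19]
225 [0.5531 0.0604 0.054 ] [0.5573 0.0337 0.0542]
228 [0.5518 0.0603 0.0541] [0.5559 0.0334 0.0541]
231 [0.5503 0.0601 0.0539] [0.5544 0.0331 0.054 ]
234 [0.5489 0.0599 0.054 ] [0.5531 0.0329 0.0542]
237 [0.5474 0.0598 0.0537] [0.5516 0.0326 0.0539]
240 [0.5461 0.0596 0.0541] [0.5504 0.0324 0.0543]
243 [0.5442 0.0595 0.0532] [0.5485 0.032  0.0535]
246 [0.525  0.0607 0.0197] [0.5306 0.0259 0.0202]
249 [0.5234 0.0604 0.0201] [0.5287 0.0256 0.0201]
252 [0.5214 0.0602 0.0199] [0.5426 0.0307 0.0505]
255 [0.5196 0.06   0.02  ] [0.5428 0.031  0.0536]
258 [0.5178 0.0598 0.0202] [0.5427 0.0312 0.0561]
```

```bash
python3 -m jog '[[[0,0.15,0.02,0,0,0,0],[0,0,0,0,0,0,0]]]' | grep -E 'pos|contact'
python3 -m jog '[[[0,0.1,0.015,0,0,0,0],[0,0,0,0,0,0,0]]]' | grep -E 'pos|contact'
```

```text
eef_pos: [0.5342, 0.0427, 0.057]
contact_force: [-7.1, -2.5, 6.3]
eef_pos: [0.5342, 0.0427, 0.0569]
contact_force: [-9.0, -3.5, 7.7]
```

Foot is home: it stays put while the force rises to 9 N. Backing off, lifting, and going to look at the handle.

```bash
python3 -m jog '[[[0,-2,-0.3,0,0,0,0],[0,-2,-0.3,0,0,0,0],[0,0,0,4.9,0,0,0],[0,0,0,4.9,0,0,0],[0,0,0,4.9,0,0,0]]]' | grep -E 'pos|contact'
python3 -m jog '[[[0,0,0,4.9,0,0,0],[0,0,-3.5,3,0,0,0],[0,0,-4.5,0,0,0,0],[0,0.5,-4.5,0,0,0,0],[0,0.5,-4,0,0,0,0]]]' | grep -E 'pos|contact'
python3 -m jog '[[[0,0,0,0,0,0,0],[0,0,0,0,0,0,0]]]' | grep -E 'pos|contact'
python3 - <<'E'
from h import *
np.set_printoptions(precision=4,suppress=True)
p=shot('wrist'); cv2.imwrite('pics/e.png',cv2.resize(p['pixels'][:,:,::-1],(800,600)))
for q in ['foot_outer_end','foot','jaw','stop','handle_end','handle','release_pad','clamp']:
    for x in tip_of(p,q)[:2]: print(q,round(x['score'],2),np.round(x['uv']),at(p,x['uv']))
E
```

```text
eef_pos: [0.4993, 0.0373, 0.2062]
contact_force: [1.3, -0.1, -0.4]
eef_pos: [0.5097, -0.1299, 0.2843]
contact_force: [0.4, 0.6, -0.4]
eef_pos: [0.5092, -0.1286, 0.2833]
contact_force: [0.4, 1.1, -0.1]
foot_outer_end 0.8 [ 94. 278.] [0.3175 0.0632 0.0342]
foot_outer_end 0.57 [108. 104.] [0.5494 0.0379 0.054 ]
foot 0.96 [108.  58.] [0.5945 0.0384 0.054 ]
foot 0.86 [ 24. 192.] [0.4261 0.1472 0.0343]
jaw 0.8 [158.  48.] [ 0.6096 -0.0222  0.0888]
handle_end 0.95 [258.  31.] [ 0.6263 -0.1122  0.1526]
handle 0.58 [196.  52.] [ 0.6103 -0.06    0.103 ]
clamp 0.76 [178.  54.] [ 0.6075 -0.0386  0.0809]
```

View pics/e.png

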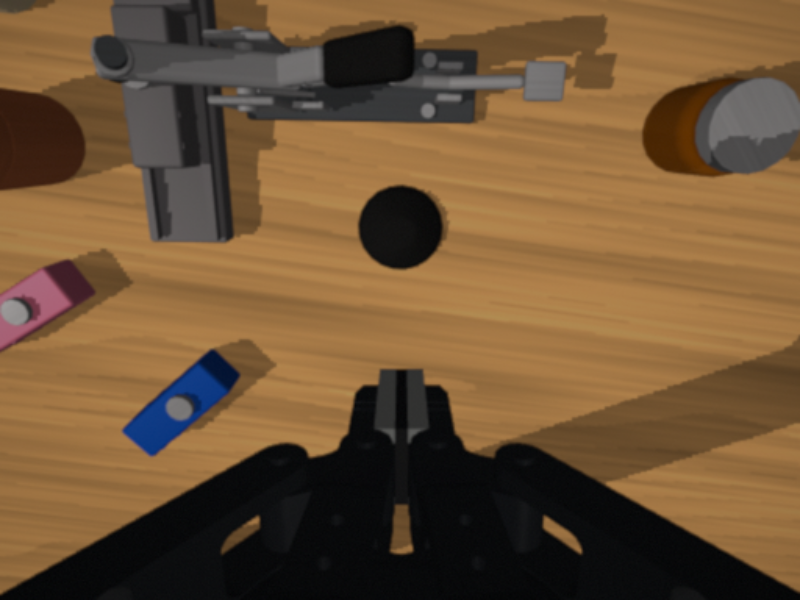

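The wrist view shows the black grip from (325,62) to (410,55), the thumb pad at (544,81), and the foot still home under the jaw. Measuring those points.

```bash
python3 - <<'E'
from h import *
np.set_printoptions(precision=4,suppress=True)
p=shot('wrist')
for n,uv in dict(pad=(348,52),gripend=(258,36),gripmid=(236,38),gripst=(214,40),bar=(180,41),jawend=(70,36),basecornernear=(302,76),basenear2=(200,76)).items(): print(n,at(p,uv))
# thumb pad centroid by height
H,W=p['z_map'].shape; vv,uu=np.mgrid[0:H,0:W]
d=np.linalg.inv(p['K'])@np.stack([uu.ravel(),vv.ravel(),np.ones(H*W)])*p['z_map'].ravel()
P=(p['c2w'][:3,:3]@d+p['c2w'][:3,3:4]).T
m=(P[:,1]<-.18)&(P[:,1]>-.225)&(P[:,2]>.048)&(P[:,2]<.064)&(abs(P[:,0]-.64)<.04)
print('pad',P[m].mean(0),P[m].min(0),P[m].max(0))
g=(P[:,2]>.11)&(P[:,2]<.2)&(P[:,0]>.59)&(P[:,1]<-.05)&(P[:,1]>-.14)
for y in np.arange(-.125,-.055,.01):
    k=g&(abs(P[:,1]-y)<.003)
    if k.any(): print(round(y,3),P[k][:,0].min(),P[k][:,0].max(),np.median(P[k][:,2]))
E
```

```text
pad [ 0.6362 -0.2021  0.0548]
gripend [ 0.6222 -0.111   0.1532]
gripmid [ 0.6204 -0.0943  0.1389]
gripst [ 0.6189 -0.0749  0.1184]
bar [ 0.6177 -0.0387  0.0826]
jawend [0.6025 0.0302 0.1411]
basecornernear [ 0.6092 -0.1656  0.0122]
basenear2 [ 0.5915 -0.046   0.0006]
pad [ 0.637  -0.2015  0.0543] [ 0.6245 -0.2189  0.0482] [ 0.6502 -0.1801  0.0576]
-0.115 0.6133632900475413 0.6367917377161056 0.15036852500998044
-0.105 0.6119576845154788 0.6364914217604324 0.14929685695037215
-0.095 0.6106598154089125 0.6347445014448386 0.13913458277001656
-0.085 0.6093726762489066 0.63424634772792 0.12875508792336593
-0.075 0.6088510646220542 0.6322834759330803 0.11882892219851887
-0.065 0.6106930969030017 0.6281456957822792 0.11308772522356522
```

```bash
python3 -m jog '[[[0,4,1.2,0,0,0,0],[0,4,1.2,-1,0,0,0],[0,3.4,1.2,-3,0,0,0],[0,0,0,-3,0,0,0],[0,0,0,-2.5,0,0,0]]]' | grep -E 'pos|contact'
python3 -m jog '[[[0,0,0,-0.5,0,0,0],[0,0,0,-0.5,0,0,0],[0,0,0,0,0,0,0]]]' | grep -E 'pos|contact'
python3 -m jog '[[[0,0,0,-0.5,0,0,0],[0,0,0,0,0,0,0]]]' | grep -E 'pos|contact'
```

```text
eef_pos: [0.6231, -0.0909, 0.1861]
contact_force: [-0.6, 0.1, 0.4]
eef_pos: [0.6229, -0.092, 0.1791]
contact_force: [0.4, -0.5, -0.5]
eef_pos: [0.6227, -0.092, 0.1741]
contact_force: [0.1, -0.7, -0.1]
```

```bash
python3 -m jog '[[[0,0,0,-0.5,0,0,0],[0,0,0,-0.4,0,0,0],[0,0,0,0,0,0,0]]]' | grep -E 'pos|contact'
python3 -m jog '[[[0,0.05,-0.3,-0.4,0,0,0],[0,0.05,-0.4,-0.4,0,0,0],[0,0,0,0,0,0,0]]]' | grep -E 'pos|contact'
python3 -m jog '[[[0,0.08,-0.6,-0.5,0,0,0],[0,0.08,-0.6,-0.5,0,0,0],[0,0,0,0,0,0,0]]]' | grep -E 'pos|contact'
```

```text
eef_pos: [0.6221, -0.0917, 0.1637]
contact_force: [-0.7, 0.6, -0.5]
eef_pos: [0.6233, -0.0994, 0.1555]
contact_force: [-0.4, 0.7, 0.5]
eef_pos: [0.6248, -0.1118, 0.1453]
contact_force: [0.3, 0.3, -0.1]
```

```bash
python3 - <<'E'
from h import *
np.set_printoptions(precision=4,suppress=True)
p=shot('wrist'); s=shot('side')
a=p['pixels'][:,:,::-1]; b=cv2.resize(s['pixels'][180:320,210:360,::-1],(411,384))
cv2.imwrite('pics/f.png',cv2.resize(np.hstack([a,b]),(800,333)))
for q in ['handle_end','jaw']:
    for x in tip_of(s,q)[:2]: print(q,round(x['score'],2),np.round(x['uv']),at(s,x['uv']))
E
```

```text
handle_end 0.3 [249. 200.] [0.5443 0.1236 0.0396]
handle_end 0.23 [290. 230.] [ 0.6083 -0.0379  0.0836]
jaw 0.66 [290. 229.] [ 0.6073 -0.0347  0.0863]
```

View pics/f.png

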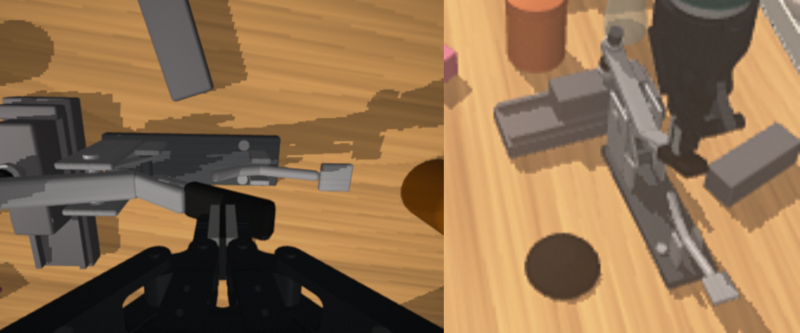

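```bash
python3 - <<'E'
from h import *
np.set_printoptions(precision=4,suppress=True)
p=shot('wrist')
for uv in [(222,220),(240,222),(257,222),(280,228),(300,232),(312,240),(290,250),(300,262),(270,226),(257,240),(257,255),(170,215),(100,212)]: print(uv,at(p,uv))
s=robot.get_state(); print(s['eef_pos'],s['contact_force'],robot.tip_extent)
E
```

```text
(222, 220) [ 0.6311 -0.0908  0.1074]
(240, 222) [ 0.6339 -0.1007  0.113 ]
(257, 222) [ 0.6365 -0.1094  0.1162]
(280, 228) [ 0.638  -0.1208  0.1232]
(300, 232) [ 0.6394 -0.1301  0.1281]
(312, 240) [ 0.638  -0.1356  0.1322]
(290, 250) [ 0.6302 -0.1267  0.1301]
(300, 262) [ 0.6261 -0.132   0.1331]
(270, 226) [ 0.6373 -0.116   0.1208]
(257, 240) [ 0.6357 -0.1095  0.1357]
(257, 255) [ 0.6356 -0.1095  0.1496]
(170, 215) [ 0.6217 -0.0581  0.0888]
(100, 212) [ 0.6182 -0.0168  0.0907]
[ 0.6252 -0.1107  0.1464] [ 0.8701 -0.4228  0.5228] 0.019
```

The handle is already moving down with the tip: its end is at z≈133 mm, so about 30° up. Following the arc.

```bash
for k in 1; do python3 -m jog '[[[0,0.08,-0.6,-0.6,0,0,0],[0,0.08,-0.6,-0.7,0,0,0],[0,0,0,0,0,0,0]]]' | grep -E 'pos|contact'
python3 -m jog '[[[0,0.07,-0.5,-0.7,0,0,0],[0,0.06,-0.4,-0.6,0,0,0],[0,0,0,0,0,0,0]]]' | grep -E 'pos|contact'
python3 -m jog '[[[0,0.04,-0.3,-0.5,0,0,0],[0,0,0,0,0,0,0]]]' | grep -E 'pos|contact'; done
```

```text
eef_pos: [0.6274, -0.1239, 0.1332]
contact_force: [0.8, -0.2, 4.6]
eef_pos: [0.6286, -0.1332, 0.1205]
contact_force: [1.0, -1.8, 5.1]
eef_pos: [0.629, -0.1358, 0.1159]
contact_force: [-0.3, -1.0, 6.4]
```

```bash
for k in 1; do python3 -m jog '[[[0,0.03,-0.25,-0.5,0,0,0],[0,0.03,-0.2,-0.4,0,0,0],[0,0,0,0,0,0,0]]]' | grep -E 'pos|contact'
python3 -m jog '[[[0,0.02,-0.15,-0.4,0,0,0],[0,0,0,0,0,0,0]]]' | grep -E 'pos|contact'
python3 -m jog '[[[0,0,-0.1,-0.4,0,0,0],[0,0,0,0,0,0,0]]]' | grep -E 'pos|contact'; done
```

```text
eef_pos: [0.6296, -0.1405, 0.107]
contact_force: [0.0, -3.0, 6.3]
eef_pos: [0.6298, -0.1418, 0.1029]
contact_force: [0.0, -3.0, 4.7]
eef_pos: [0.6297, -0.1422, 0.0986]
contact_force: [1.2, -1.3, 3.5]
```

```bash
for k in 1; do python3 -m jog '[[[0,0,-0.05,-0.3,0,0,0],[0,0,0,0,0,0,0]]]' | grep -E 'pos|contact'
python3 -m jog '[[[0,0,-0.05,-0.3,0,0,0],[0,0,0,0,0,0,0]]]' | grep -E 'pos|contact'
python3 -m jog '[[[0,0,0,-0.2,0,0,0],[0,0,0,0,0,0,0]]]' | grep -E 'pos|contact'; done
```

```text
eef_pos: [0.6292, -0.1421, 0.095]
contact_force: [1.9, -1.6, 2.8]
eef_pos: [0.6286, -0.1422, 0.0914]
contact_force: [0.8, -0.8, 0.3]
eef_pos: [0.6286, -0.1422, 0.0895]
contact_force: [-0.6, 0.3, 1.0]
```

```bash
for k in 1; do python3 -m jog '[[[0,0,0,-0.2,0,0,0],[0,0,0,0,0,0,0]]]' | grep -E 'pos|contact'
python3 -m jog '[[[0,0,0,-0.2,0,0,0],[0,0,0,0,0,0,0]]]' | grep -E 'pos|contact'; done
python3 - <<'E'
from h import *
np.set_printoptions(precision=4,suppress=True)
p=shot('wrist')
H,W=p['z_map'].shape; vv,uu=np.mgrid[0:H,0:W]
d=np.linalg.inv(p['K'])@np.stack([uu.ravel(),vv.ravel(),np.ones(H*W)])*p['z_map'].ravel()
P=(p['c2w'][:3,:3]@d+p['c2w'][:3,3:4]).T
for y in np.arange(-.185,-.05,.01):
    k=(abs(P[:,1]-y)<.003)&(P[:,0]>.633)&(P[:,0]<.645)
    if k.any(): print(round(y,3),np.percentile(P[k][:,2],[20,50,80,95]))
E
```

```text
eef_pos: [0.6286, -0.1423, 0.0876]
contact_force: [-0.2, 0.0, 0.3]
eef_pos: [0.6289, -0.1425, 0.0858]
contact_force: [0.2, 0.0, 0.1]
-0.185 [0.0004 0.0511 0.1465 0.1476]
-0.175 [0.0629 0.1367 0.139  0.1407]
-0.165 [0.064  0.1222 0.1251 0.1489]
-0.155 [0.0606 0.0809 0.1161 0.1236]
-0.145 [0.0738 0.1136 0.1445 0.1502]
-0.135 [0.0834 0.1241 0.1467 0.1528]
-0.125 [0.1115 0.143  0.1525 0.1559]
-0.115 [0.0647 0.1201 0.1271 0.1305]
-0.105 [0.1182 0.1319 0.139  0.1425]
-0.095 [0.1344 0.1429 0.149  0.1516]
-0.085 [0.0117 0.0126 0.1526 0.1535]
-0.075 [0.0115 0.012  0.0126 0.0132]
-0.065 [0.0095 0.0118 0.0124 0.0131]
-0.055 [0.0117 0.0248 0.0418 0.0462]
```

Force dropped to nothing and the handle left the tip at about z 63 mm, so it has snapped. Letting go to check.

```bash
python3 -m jog '[[[0,0,0,3,0,0,0],[0,-2,0,4,0,0,0],[0,-4,-0.5,2.5,0,0,0],[0,-4,-0.5,2,0,0,0],[0,0,0,0,0,0,0]]]' | grep -E 'pos|contact'
python3 -m jog '[[[0,0,0,0,0,0,0],[0,0,0,0,0,0,0],[0,0,0,0,0,0,0]]]' | grep -E 'pos|contact'
python3 - <<'E'
from h import *
np.set_printoptions(precision=4,suppress=True)
p=shot('wrist')
a=p['pixels'][:,:,::-1]; s=shot('side'); b=cv2.resize(s['pixels'][180:320,210:360,::-1],(411,384))
cv2.imwrite('pics/g.png',cv2.resize(np.hstack([a,b]),(800,333)))
for q in ['handle_end','jaw','release_pad','foot_outer_end','plug']:
    if q!='plug':
        for x in tip_of(p,q)[:1]: print(q,round(x['score'],2),np.round(x['uv']),at(p,x['uv']))
        for x in tip_of(s,q)[:1]: print(q,round(x['score'],2),np.round(x['uv']),at(s,x['uv']))
E
```

```text
eef_pos: [0.526, -0.153, 0.2046]
contact_force: [0.9, 0.5, 0.4]
eef_pos: [0.5299, -0.1526, 0.2003]
contact_force: [0.1, -0.2, 0.6]
handle_end 0.67 [308.  58.] [ 0.6364 -0.1782  0.0507]
jaw 0.88 [88. 56.] [ 0.6107 -0.025   0.0898]
jaw 0.51 [290. 230.] [ 0.6056 -0.0411  0.089 ]
release_pad 0.82 [341.  62.] [ 0.6368 -0.2036  0.0549]
release_pad 0.72 [327. 299.] [ 0.6402 -0.2043  0.0562]
foot_outer_end 0.87 [ 39. 128.] [0.5488 0.0344 0.054 ]
foot_outer_end 0.79 [185. 195.] [0.3795 0.1828 0.0324]
```

View pics/g.png

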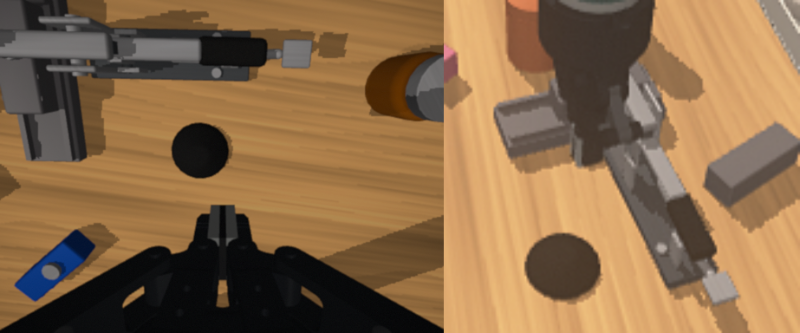

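The picture shows the grip level at (235,52) with the thumb pad beyond it at (297,54). The clamp holds by itself and the foot has not moved. Now the release pad: I go over it with a 12° lean away from the handle, so that the handle can spring up freely.

```bash
python3 -m jog '[[[0,3.6,-1.9,0,4,0,0],[0,3.6,-1.9,0,4,0,0],[0,3.6,-2,0,4,0,0],[0,0,0,-3.5,0,0,0],[0,0,0,-3.5,0,0,0]]]' | grep -E 'pos|contact|orie'
python3 -m jog '[[[0,0,0,-2.5,0,0,0],[0,0,0,0,0,0,0]]]' | grep -E 't:|pos|contact|orie'
python3 - <<'E'
from h import *
s=robot.get_state(); M=R.from_rotvec(s['orientation']).as_matrix(); print(np.round(s['eef_pos']+M[:,2]*.019,4),np.round(M[:,2],3))
E
```

```text
eef_pos: [0.6392, -0.2132, 0.1308]
orientation: [-2.927, -0.218, -0.028]
contact_force: [-0.2, 0.1, 0.5]
t: 15.85
eef_pos: [0.6347, -0.2098, 0.102]
orientation: [-2.92, -0.218, -0.012]
contact_force: [-0.3, -0.4, -0.8]
[ 0.6346 -0.2058  0.0834] [-0.008  0.212 -0.977]
```

```bash
python3 -m jog '[[[0,0.2,0,-1.5,0,0,0],[0,0,0,-0.8,0,0,0],[0,0,0,0,0,0,0]]]' | grep -E 'pos|contact'
python3 -m jog '[[[0,0,0,-0.5,0,0,0],[0,0,0,-0.5,0,0,0],[0,0,0,0,0,0,0]]]' | grep -E 'pos|contact'
python3 -m jog '[[[0,0,0,-0.4,0,0,0],[0,0,0,0,0,0,0]]]' | grep -E 'pos|contact'
```

```text
eef_pos: [0.6391, -0.2105, 0.083]
contact_force: [0.3, 0.2, -0.9]
eef_pos: [0.6393, -0.2109, 0.0732]
contact_force: [-0.1, -0.1, -0.6]
eef_pos: [0.6395, -0.2112, 0.0693]
contact_force: [0.5, -1.5, 1.8]
```

Contact on the thumb pad with the tip at about z 51 mm. Pressing on gently.

```bash
python3 -m jog '[[[0,0,0,-0.4,0,0,0],[0,0,0,0,0,0,0]]]' | grep -E 'pos|contact'
python3 -m jog '[[[0,0,0,-0.4,0,0,0],[0,0,0,0,0,0,0]]]' | grep -E 'pos|contact'
python3 -m jog '[[[0,0,0,-0.3,0,0,0],[0,0,0,0,0,0,0]]]' | grep -E 'pos|contact'
python3 - <<'E'
from h import *
np.set_printoptions(precision=4,suppress=True)
p=shot('wrist'); s=shot('side')
for n,c in(('w',p),('s',s)):
    for q in ['handle_end','release_pad']:
        for x in tip_of(c,q)[:1]: print(n,q,round(x['score'],2),np.round(x['uv']),at(c,x['uv']))
E
```

```text
eef_pos: [0.6392, -0.2109, 0.065]
contact_force: [0.1, -1.2, 1.4]
eef_pos: [0.6391, -0.2108, 0.0607]
contact_force: [-0.4, -1.2, 2.2]
eef_pos: [0.6392, -0.2109, 0.0579]
contact_force: [0.5, -1.6, 2.5]
w release_pad 0.53 [477. 292.] [ 0.6468 -0.3058  0.042 ]
s handle_end 0.73 [313. 243.] [ 0.6271 -0.1259  0.1368]
s release_pad 0.73 [325. 302.] [ 0.6302 -0.2193  0.0718]
```

The handle end is up at z≈137 mm, so it sprang open. Retreating and verifying.

```bash
python3 -m jog '[[[0,0,0,2,0,0,0],[0,-0.5,-1,4,0,0,0],[0,-2,0,4.4,-4,0,0],[0,-3,1.5,3.5,-4,0,0],[0,-4,2.5,0,-4,0,0]]]' | grep -E 'pos|contact'
python3 -m jog '[[[0,-2,4,1,0,0,0],[0,-2,4,1,0,0,0],[0,0,0,0,0,0,0],[0,0,0,0,0,0,0]]]' | grep -E 't:|pos|contact'
python3 - <<'E'
from h import *
np.set_printoptions(precision=4,suppress=True)
p=shot('wrist'); s=shot('side')
b=cv2.resize(s['pixels'][180:320,210:360,::-1],(411,384))
cv2.imwrite('pics/i.png',cv2.resize(np.hstack([p['pixels'][:,:,::-1],b]),(800,333)))
for n,c in(('w',p),('s',s)):
    for q in ['handle_end','release_pad','foot_outer_end','foot']:
        for x in tip_of(c,q)[:2]: print(n,q,round(x['score'],2),np.round(x['uv']),at(c,x['uv']))
H,W=p['z_map'].shape; vv,uu=np.mgrid[0:H,0:W]
d=np.linalg.inv(p['K'])@np.stack([uu.ravel(),vv.ravel(),np.ones(H*W)])*p['z_map'].ravel()
P=(p['c2w'][:3,:3]@d+p['c2w'][:3,3:4]).T
m=(abs(P[:,1]-.045)<.012)&(P[:,0]>.53)&(P[:,0]<.66)
for x in np.arange(.536,.64,.004):
    k=m&(abs(P[:,0]-x)<.002)
    if k.any(): print(round(x,3),np.percentile(P[k][:,2],[10,50,90]))
E
```

```text
eef_pos: [0.5476, -0.1827, 0.2025]
contact_force: [0.2, 1.6, 0.3]
t: 18.45
eef_pos: [0.5039, -0.0997, 0.2178]
contact_force: [0.5, -0.1, 0.3]
w handle_end 0.71 [343.  11.] [ 0.6297 -0.1299  0.1396]
w release_pad 0.6 [404.  42.] [ 0.6367 -0.2021  0.0546]
w foot_outer_end 0.66 [108. 108.] [0.546  0.0383 0.0527]
w foot_outer_end 0.66 [ 92. 305.] [0.3221 0.0617 0.0346]
w foot 0.83 [112.  50.] [0.5936 0.0349 0.0537]
w foot 0.74 [ 11. 211.] [0.425  0.1438 0.0346]
s handle_end 0.6 [315. 245.] [ 0.6292 -0.1323  0.138 ]
s foot_outer_end 0.94 [183. 195.] [0.376  0.1852 0.0308]
s foot_outer_end 0.65 [256. 222.] [ 0.5148 -0.1079  0.2016]
s foot 0.85 [274. 220.] [0.5895 0.0324 0.0496]
s foot 0.77 [174. 242.] [0.3455 0.0202 0.0332]
0.536 [0.0194 0.0201 0.0209]
0.54 [0.0193 0.02   0.0209]
0.544 [0.0193 0.0517 0.0538]
0.548 [0.053  0.054  0.0549]
0.552 [0.0532 0.0541 0.055 ]
0.556 [0.0531 0.054  0.0549]
0.56 [0.0531 0.0541 0.0552]
0.564 [0.0533 0.054  0.055 ]
0.568 [0.0533 0.0541 0.0551]
0.572 [0.0532 0.0541 0.055 ]
0.576 [0.0531 0.0541 0.0552]
0.58 [0.0531 0.0541 0.0549]
0.584 [0.0529 0.054  0.055 ]
0.588 [0.0388 0.0538 0.0548]
0.592 [0.031  0.0537 0.0553]
0.596 [0.0456 0.0809 0.1159]
0.6 [0.0414 0.1155 0.1321]
0.604 [0.1065 0.1305 0.1332]
0.608 [0.1068 0.1306 0.1332]
0.612 [0.1065 0.1146 0.1319]
0.616 [0.1043 0.1058 0.1146]
0.624 [0.0533 0.0541 0.055 ]
0.628 [0.0461 0.0536 0.0548]
0.632 [0.025  0.0331 0.0488]
0.636 [0.0206 0.0276 0.0317]
```

View pics/i.png

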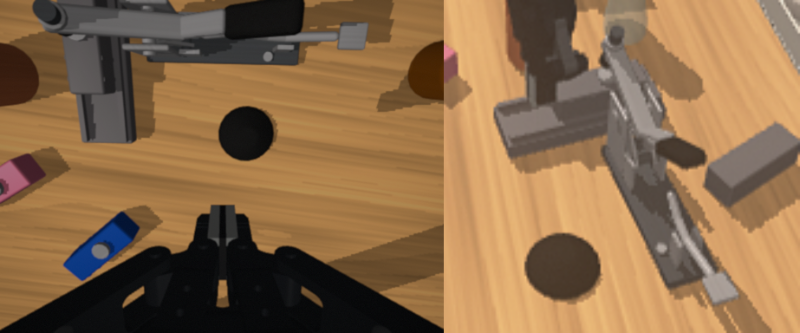

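Handle up, foot edge unchanged at x≈0.546. One last check of the plug's height, from near the foot.

```bash
python3 -m jog '[[[0,-0.5,4.7,-1,0,0,0],[0,-0.5,4.7,-1.5,0,0,0],[0,0,4,-2.5,0,0,0],[0,0,0,-2.5,0,0,0],[0,0,0,0,0,0,0]]]' | grep -E 't:|pos|contact'
python3 - <<'E'
from h import *
np.set_printoptions(precision=4,suppress=True)
p=shot('wrist')
cv2.imwrite('pics/j.png',p['pixels'][:,:,::-1])
for x in search_frame(p,'plug')[:2]: print(x['rect'],x['score'])
H,W=p['z_map'].shape; vv,uu=np.mgrid[0:H,0:W]
d=np.linalg.inv(p['K'])@np.stack([uu.ravel(),vv.ravel(),np.ones(H*W)])*p['z_map'].ravel()
P=(p['c2w'][:3,:3]@d+p['c2w'][:3,3:4]).T
m=(np.hypot(P[:,0]-.604,P[:,1]-.052)<.018)&(P[:,2]<.08)
h,e=np.histogram(P[m][:,2],np.arange(.05,.075,.001)); print(list(zip(e.round(3),h)))
m=(P[:,2]>.05)&(P[:,2]<.056)&(P[:,0]<.56)&(P[:,0]>.53)&(abs(P[:,1]-.046)<.012); print('foot edge',np.percentile(P[m][:,0],1))
E
```

```text
t: 19.45
eef_pos: [0.4916, 0.0344, 0.1396]
contact_force: [-0.9, -0.9, 0.1]
[70.7, 246.3, 101.9, 276.2] 0.94
[236.8, 30.6, 270.9, 42.2] 0.79
[(np.float64(0.05), np.int64(0)), (np.float64(0.051), np.int64(3)), (np.float64(0.052), np.int64(101)), (np.float64(0.053), np.int64(446)), (np.float64(0.054), np.int64(430)), (np.float64(0.055), np.int64(91)), (np.float64(0.056), np.int64(14)), (np.float64(0.057), np.int64(3)), (np.float64(0.058), np.int64(27)), (np.float64(0.059), np.int64(105)), (np.float64(0.06), np.int64(78)), (np.float64(0.061), np.int64(12)), (np.float64(0.062), np.int64(0)), (np.float64(0.063), np.int64(0)), (np.float64(0.064), np.int64(0)), (np.float64(0.065), np.int64(0)), (np.float64(0.066), np.int64(0)), (np.float64(0.067), np.int64(0)), (np.float64(0.068), np.int64(0)), (np.float64(0.069), np.int64(0)), (np.float64(0.07), np.int64(0)), (np.float64(0.071), np.int64(0)), (np.float64(0.072), np.int64(0)), (np.float64(0.073), np.int64(0))]
foot edge 0.5437742453558677
```

View pics/j.png

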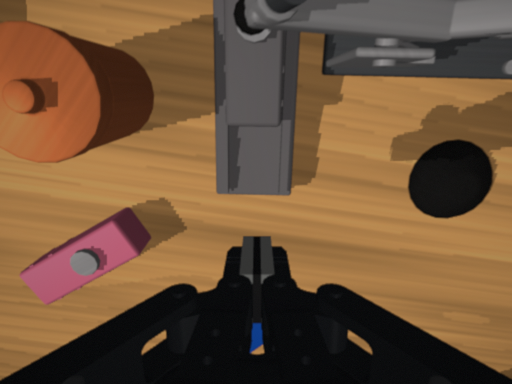

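The plug's top (253,36) is at z = 60 mm, 6 mm above the foot's 54 mm top, so it is home. The foot edge (253,124) is unchanged, the clamp is open and the robot is clear.

```bash
python3 -c "
from bench import workorder
print(workorder.hand_in())"
```

```text
the job is handed in; nothing more can be done
None
```

The job is handed in, with no verdict shown: the foot was pushed home, the clamp locked and held by itself with the plug pressed flush, and the release lever sprang it open, leaving the foot against the stop; the highest force I read on clamp or foot was about 12 N, and it was handed in at about 20 s of the 59 s allowed.

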